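# Catch gel cartridges from a cup-operated dispenser

## Task

Take the blue dish by its handle and, holding it up off the counter under the mouth of the sloping dispenser, push the orange paddle in with the dish's far side so the gate drops, and keep it there until all three gel cartridges have slid into the dish. Then draw it away so the gate springs shut, and set the dish down upright in the middle of the green mat with all three cartridges still in it. Do not let a cartridge fall on the counter or the mat, do not drop the dish, and leave the other things on the counter where they stand.

Things in the scene. Friction and masses are not known exactly. Their poses are not given: they have to be found in the camera images.
- dish: blue open plastic dish, bowl 170 (x) x 120 (y) x 60 mm high outside, walls and floor 4 mm, about 90 g, loose, starts empty on the counter on one side of the dispenser. Origin: centre of the bowl's underside; z up. A straight bar handle, 14 mm wide (y) and 20 mm high (z from 38 to 58 mm), sticks out of the middle of its short -x wall from x = -85 to -166 mm. Its short +x wall is the far side, which pushes the paddle
- dish_grip (a point): centre of the dish's handle, where to pinch it across its 14 mm width from above: at x -125, y 0, z 48 mm in the dish's frame
- dispenser: fixed dispenser on a stand: a 225 mm long metal chute with a clear cover, 48 mm wide inside, sloping at 35 degrees down to its open mouth. Origin: on the counter straight below the lip of the mouth; its -x axis points the way the cartridges slide out (horizontally, roughly to the robot), the chute climbs towards +x. Stand: post from x = 127 mm and foot plate from x = 60 mm on, 12 mm high; nothing else stands under the mouth but the paddle
- chute_mouth (a point): middle of the lip of the chute's mouth, 200 mm above the counter. The cartridges slide off here and land up to about 110 mm out in front (-x) of it
- paddle (a point): centre of the front face of the orange paddle, an upright plate 84 mm wide (y) and 70 mm high hung under the chute. While the gate is shut its face is at x = +20 mm in the dispenser's frame and it spans 90 to 160 mm above the counter. Pushed towards the dispenser's +x it swings in
- gate (a joint): rocker of gate plate and paddle, rad: 0 shut, 0.5 stop, mouth clear from 0.3; sprung shut, 1 to 4 N at the paddle open it. Pivot along the dispenser's y at x +55, z 212 mm. With the dish's underside at 70 mm it reads 0.45 when the dish's far face is at about x = +58 mm of the dispenser's frame. The dropped plate reaches down to 165 mm above the counter: keep the dish's rim between 105 and 150 mm, best near 130 so that none leans on the lip
- cartridge1: gel cartridge, rigid white plastic with yellow cap, 60 x 36 x 24 mm, about 25 g; origin at its centre. Starts in the chute, number 1 from the mouth
- cartridge2: gel cartridge, rigid white plastic with yellow cap, 60 x 36 x 24 mm, about 25 g; origin at its centre. Starts in the chute, number 2 from the mouth
- cartridge3: gel cartridge, rigid white plastic with yellow cap, 60 x 36 x 24 mm, about 25 g; origin at its centre. Starts in the chute, number 3 from the mouth
- mat: green mat, 260 (x) x 200 (y) x 4 mm thick, fixed on the counter on the other side of the dispenser from the dish; origin: centre of its underside (top 4 mm higher)
- table: the white counter, its top at z = 0
- probe: ultrasound hand probe lying down, grey grip and white head, about 130 x 62 x 28 mm; origin under it. Bystander
- gel_bottle: blue capped bottle, 60 mm diameter, 170 mm tall; origin under it. Bystander
- spray_bottle: green bottle with red cap, 68 mm diameter, 180 mm tall; origin under it. Bystander
- jar: glass jar with steel lid, 84 mm diameter, 100 mm tall; origin under it. Bystander
- beaker: orange plastic beaker, 80 mm wide, 95 mm tall; origin under it. Bystander
- glove_box: blue box, 120 x 240 x 75 mm; origin under it. Bystander
- tape_core: yellow disc, 100 mm diameter, 40 mm tall; origin under it. Bystander

How it is judged:
On the way, in this order (a step that is already met when the one before it is completed fails the run):
1. the dish is held off the counter below the mouth and the gate is opened (value of joint gate above 0.3 rad and height (world z) of dish above 0.03 m and horizontal distance between dish and chute_mouth below 0.09 m).
2. all three cartridges lie in the dish while it is still held off the counter (x of cartridge1 in the frame of dish between -0.083 and 0.083 m and y of cartridge1 in the frame of dish between -0.058 and 0.058 m and z of cartridge1 in the frame of dish between 0 and 0.085 m and x of cartridge2 in the frame of dish between -0.083 and 0.083 m and y of cartridge2 in the frame of dish between -0.058 and 0.058 m and z of cartridge2 in the frame of dish between 0 and 0.085 m and x of cartridge3 in the frame of dish between -0.083 and 0.083 m and y of cartridge3 in the frame of dish between -0.058 and 0.058 m and z of cartridge3 in the frame of dish between 0 and 0.085 m and height (world z) of dish above 0.03 m and contact force between the fingers and dish above 0.2 N), for 0.2 s.
At the end, for the whole second after the job is handed in: The dish is still and upright (0.08 rad), flat on the mat (origin below 10 mm), bowl centre within 45 mm of the mat centre; all three cartridges at rest in it (centres inside the walls, under 85 mm above its underside: a heap counts); gate shut (below 0.08 rad) (x of cartridge1 in the frame of dish between -0.083 and 0.083 m and y of cartridge1 in the frame of dish between -0.058 and 0.058 m and z of cartridge1 in the frame of dish between 0 and 0.085 m and x of cartridge2 in the frame of dish between -0.083 and 0.083 m and y of cartridge2 in the frame of dish between -0.058 and 0.058 m and z of cartridge2 in the frame of dish between 0 and 0.085 m and x of cartridge3 in the frame of dish between -0.083 and 0.083 m and y of cartridge3 in the frame of dish between -0.058 and 0.058 m and z of cartridge3 in the frame of dish between 0 and 0.085 m and horizontal distance between dish and mat below 0.045 m and height (world z) of dish below 0.01 m and angle between dish's own z axis and vertical below 0.08 rad and linear speed of dish below 0.02 m/s and value of joint gate below 0.08 rad and linear speed of each of cartridge1, cartridge2, cartridge3 below 0.03 m/s); the robot touches nothing.
It fails at once if a cartridge touches the counter or the mat (contact force between any of cartridge1, cartridge2, cartridge3 and table above 0.05 N or contact force between any of cartridge1, cartridge2, cartridge3 and mat above 0.05 N).
It fails at once if the dish is let go more than 30 mm above the counter (height (world z) of dish above 0.03 m and contact force between the fingers and dish below 0.02 N).
It fails at once if a bystander is moved by more than 30 mm (distance of any of probe, gel_bottle, spray_bottle, jar, beaker, glove_box, tape_core from where it was at the start of the episode above 0.03 m).
It also fails if it takes over 56 s, if anything falls off the work surface, if the arm or the gripper's body presses on something with over 40 N, if the wrist force passes 120 N, or if a joint passes its speed limit or range.

## Robot

A 6-joint arm with a two-finger parallel gripper is mounted at the origin on the work surface. World frame = base frame: x ahead of the robot, y to its left, z up, the work surface at z = 0. Lengths are in m, angles in rad, forces in N, time in s.
With the tool pointing down it reaches from about 0.25 to 0.85 m from the base axis. Payload 12.5 kg.
Tool frame: the origin (TCP) lies midway between the tips of the shut fingers; the grasp point (between the pads) lies 19 mm behind it; z points along the fingers, y is the line along which they close (so a half turn about z gives the same grasp; the last joint's range is limited). The gripper opens to 93 mm and grips with 3 to 60 N. Pads are 15 mm wide; open, the fingers measure 128 mm over their backs; the gripper's body (75 mm by 188 mm) begins 65 mm behind the grasp point.
Start: joints at [-1.285, 0.351, 1.652, -0, 1.139, -0.085], TCP at [0.199, -0.513, 0.181] pointing down, gripper open.
Joint ranges: [-2.75, 2.75], [-0.79, 2.1], [0.01, 2.65], [-1.57, 4.71], [0.07, 3.14], [-2.87, 2.87]. Speed limits (rad/s): [2.22, 2.22, 2.79, 3.14, 3.14, 3.14].

## Interface

Orientations are given as a 3x3 rotation matrix whose columns are the frame's x, y, z axes.
In Python, from workcell import ctrl gives the robot as it stands. The module is installed in compiled form; this text tells all that it offers.
- The arm moves only by the shell command python3 -m pendant 'ROWS' [FORCE]. ROWS is JSON, a list of rows, each an object with "gripper": the opening, from -1 (shut) to 1 (fully open); "translation": the shift along the tool's x, y, z in mm, a list of three; "yaw": the turn about the tool's z in rad. A call has 1 to 8 rows; each row shifts and turns the commanded pose from where the row before left it, along the tool's axes as they then stand; what a row does not reach is not made up. A row lasts 1/12 s, in which the tool goes at most 41.7 mm and 7.16 degrees, less where a joint would pass 70% of its speed; a pose out of reach is approached as far as the arm can. A call is refused whole if a number of a shift passes 41.7 or a number of a turn 0.125, either way. A call with a gripper value outside its range is refused whole. The fingers move at their own pace and stop on an object; FORCE is the grip in N (left out, the last holds). Time passes only in rows, so rows that do not move let the fingers close. It gives the time, the measured TCP pose, the force, the opening and the grip force at its end, in the units of the state.
- ctrl.observe(): the state, without advancing time (a new reading comes with each control period).
- ctrl.snapshot(name): name is "scene" or "top"; returns the picture (384x512x3 uint8, blue, green, red); there is no depth.
- ctrl.camera_info(name): a dict with "fx", "fy", "cx", "cy" (pixels), "R" (3x3) and "t" (3): a world point X has camera coordinates R X + t. Camera axes: x right, y down, z forward; pixel columns grow to the right and rows downward; lengths in m; the calibration is good to about 2 mm. A picture is of the moment at which its call begins. camera_info takes no time and is no camera call.
- ctrl.sign_off(): hands the job in; it is judged then, once.
Trained networks look in the newest picture that a camera, given by its name, has taken for a name from the list of things; names that differ only in an ending like _2 or _b are one class to them, and where a whole thing is asked for, a point or a joint stands for the part that bears it (a point fixed in the world has none). Each returns a list of dicts, best first, with "score" (0 to 1); they miss things now and then, are a little off and sometimes report something else, mostly with a low value. They report only what shows in the picture. A call takes as long as a camera call.
- ctrl.recognise(thing, camera): "extent" ([centre column, centre row, width, height] in pixels, round what is visible of it).
The state is a dict: "time_s": time; "joint_positions": joint angles; "qvel": joint speeds; "tau": joint torques, N m; "tcp_pos": TCP position; "tcp_rot": TCP orientation; "contact_force": force on the tool from outside, world axes, zero at the start; "wrist_torque": the same for the moment, N m; "finger_gap": finger opening in m; "grasp_force": force on a finger pad.
Only numpy, scipy, OpenCV 4.12 (cv2) and the standard library are available. Lean on these libraries where they do the work, as an engineer would, in place of code of your own. Each camera call takes 0.05 s, during which the arm holds its last target. There are 200 camera calls.

## Working session

There is one attempt and no reset: what is moved stays moved. The work goes in short steps, Python scripts to look and compute and a shell command to move; the robot and the scene stay as the last step left them, time stands still between calls to the robot, and variables do not carry over. Pictures are saved under pics/ and viewed, at most 10 in all, crops included, and the job is handed in when it is done.

```bash
mkdir -p pics; python3 - <<'E'
from workcell import ctrl
import cv2,json
for c in("scene","top"):
    im=ctrl.snapshot(c);cv2.imwrite(f"pics/{c}0.png",im)
    i=ctrl.camera_info(c);print(c,i)
    for n in["dish","dish_grip","dispenser","paddle","mat","probe","gel_bottle","spray_bottle","jar","beaker","glove_box","tape_core"]:
        print(n,[(round(d["score"],2),[round(v) for v in d["extent"]]) for d in ctrl.recognise(n,c)[:2]])
print(ctrl.observe())
E
```

```text
scene {'fx': 495.99956701863124, 'fy': 495.99956701863124, 'cx': 250.90655550937134, 'cy': 183.2840247175882, 'R': array([[-0.53814621,  0.84284378,  0.00360678],
       [ 0.68977641,  0.44286553, -0.57278148],
       [-0.48436262, -0.30575231, -0.81970017]]), 't': array([ 0.32262328, -0.28753694,  2.48121407])}
dish [(0.77, [207, 161, 33, 47])]
dish_grip [(0.57, [209, 161, 36, 51]), (0.39, [268, 215, 434, 338])]
dispenser [(0.79, [223, 222, 39, 83])]
paddle [(0.66, [282, 263, 14, 29]), (0.42, [235, 207, 12, 7])]
mat [(0.51, [281, 264, 14, 26]), (0.35, [267, 215, 438, 331])]
probe [(0.67, [276, 181, 23, 25])]
gel_bottle [(0.88, [282, 263, 16, 25])]
spray_bottle [(0.71, [179, 203, 16, 34])]
jar [(0.92, [362, 266, 24, 26]), (0.37, [222, 220, 38, 82])]
beaker [(0.83, [176, 123, 18, 25])]
glove_box [(0.79, [395, 245, 66, 55])]
tape_core [(0.56, [156, 151, 18, 17])]
top {'fx': 442.99852995099235, 'fy': 442.99852995099235, 'cx': 259.54063222360094, 'cy': 185.67205678629435, 'R': array([[-0.01545141, -0.999836  , -0.00944549],
       [-0.98941025,  0.01665244, -0.14418754],
       [ 0.14432
[... 701 characters left out ...]
   1.13907869e+00, -8.46173005e-02]), 'qvel': array([-0.00108138, -0.0014473 , -0.00248023, -0.00076955,  0.00180168,
       -0.00139838]), 'tau': array([ 1.48004438e-04, -4.97250938e+01, -2.85483527e+01,  6.99959532e-02,
        2.20779330e-02,  6.61534742e-06]), 'tcp_pos': array([ 0.1993104 , -0.5125978 ,  0.18083872]), 'tcp_rot': array([[ 9.32035387e-01,  3.62367268e-01,  2.20950546e-06],
       [ 3.62367268e-01, -9.32035387e-01, -1.89147990e-05],
       [-4.79476677e-06,  1.84299145e-05, -1.00000000e+00]]), 'contact_force': array([-0.22327165,  0.88218332, -0.15896374]), 'wrist_torque': array([-0.01651711, -0.00535355,  0.00681079]), 'grasp_force': 0.0, 'finger_gap': 0.09291979705384389}
```

View pics/scene0.png

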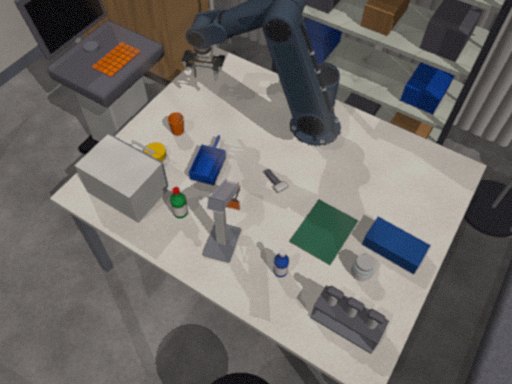

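View pics/top0.png

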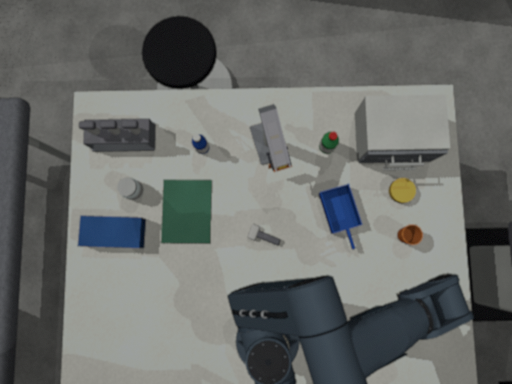

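Scene view: the dish is at (207,161), dispenser at (223,222), mat at (324,231) and probe at (275,181). In the top view: dish (340,215), chute mouth about (280,168), mat (187,212), spray bottle (330,141). Next I'll fit the dish and mat silhouettes and enlarge the dispenser.

```bash
cat > h.py <<'E'
import numpy as np,cv2
from workcell import ctrl
from scipy.optimize import minimize
def proj(c,X):
    i=ctrl.camera_info(c);P=np.atleast_2d(X)@i["R"].T+i["t"]
    return np.c_[i["fx"]*P[:,0]/P[:,2]+i["cx"],i["fy"]*P[:,1]/P[:,2]+i["cy"]]
def ray(c,uv,z):
    i=ctrl.camera_info(c);C=-i["R"].T@i["t"]
    d=i["R"].T@np.array([(uv[0]-i["cx"])/i["fx"],(uv[1]-i["cy"])/i["fy"],1]);return C+d*(z-C[2])/d[2]
def box(x0,x1,y0,y1,z0,z1):return np.array([[x,y,z]for x in(x0,x1)for y in(y0,y1)for z in(z0,z1)])
def pose(p,B,z=0):
    c,s=np.cos(p[2]),np.sin(p[2]);R=np.array([[c,-s,0],[s,c,0],[0,0,1]])
    return B@R.T+[p[0],p[1],z]
def sil(c,p,boxes,z=0,S=4):
    m=np.zeros((384*S,512*S),np.uint8)
    for B in boxes:
        h=cv2.convexHull(((proj(c,pose(p,B,z))+.5)*S).round().astype(np.int32));cv2.fillConvexPoly(m,h,255)
    return cv2.resize(m,(512,384),interpolation=cv2.INTER_AREA)/255.
def fit(masks,p0,boxes,z=0):
    f=lambda p:sum(np.abs(sil(c,p[:3],boxes,p[3] if len(p)>3 else z)-m).sum() for c,m in masks.items())
    n=len(p0);sim=np.vstack([p0,np.array(p0)+np.diag([.015,.015,.15,.015][:n])])
    r=minimize(f,p0,method="Nelder-Mead",options=dict(initial_simplex=sim,xatol=1e-4,fatol=.05));return r.x,r.fun
def hsv(im,lo,hi,roi):
    m=cv2.inRange(cv2.cvtColor(im,cv2.COLOR_BGR2HSV),lo,hi);o=np.zeros_like(m);x0,y0,x1,y1=roi;o[y0:y1,x0:x1]=m[y0:y1,x0:x1];return o/255.
DISH=[box(-.085,.085,-.06,.06,0,.06),box(-.166,-.085,-.007,.007,.038,.058)]
E
python3 - <<'E'
from h import *
im={c:cv2.imread(f"pics/{c}0.png") for c in("scene","top")}
d={"scene":hsv(im["scene"],(100,90,30),(130,255,255),(180,130,230,190)),"top":hsv(im["top"],(100,90,30),(130,255,255),(310,175,365,260))}
g={"scene":hsv(im["scene"],(50,70,20),(90,255,255),(285,195,365,268)),"top":hsv(im["top"],(50,70,20),(90,255,255),(155,170,220,250))}
a=ray("top",(340,210),.06);print(a,ray("scene",(207,163),.03))
for p0 in [(a[0],a[1],.2),(a[0],a[1],-.2)]:
    for ks in(["top"],["scene"],["top","scene"]): print(ks,fit({k:d[k] for k in ks},p0,DISH))
print("free z",fit(d,(a[0],a[1],.2,.0),DISH))
m=ray("top",(187,212),0)
for ks in(["top"],["scene"],["top","scene"]): print("mat",fit({k:g[k] for k in ks},(m[0],m[1],.02),[box(-.13,.13,-.1,.1,0,.004)]))
print({k:v.sum() for k,v in {**{'d'+k:v for k,v in d.items()},**{'g'+k:v for k,v in g.items()}}.items()})
A=cv2.resize(im["top"][90:190,240:345],None,fx=5,fy=5,interpolation=cv2.INTER_CUBIC)
B=cv2.resize(im["scene"][170:270,190:250],None,fx=5,fy=5,interpolation=cv2.INTER_CUBIC)[:500]
for img,x0,y0 in((A,240,90),(B,190,170)):
    for k in range(0,img.shape[1],50):cv2.putText(img,str(x0+k//5),(k,10),0,.35,(0,0,255))
    for k in range(0,img.shape[0],50):cv2.putText(img,str(y0+k//5),(0,k+10),0,.35,(0,0,255))
cv2.imwrite("pics/disp.png",cv2.hconcat([A,B[:A.shape[0]]]))
E
```

```text
[ 0.4979275  -0.29346098  0.06      ] [ 0.50101597 -0.30534461  0.03      ]
['top'] (array([ 0.50629564, -0.29614154,  0.26529628]), np.float64(151.6313725490196))
['scene'] (array([ 0.50521922, -0.30306932,  0.30046823]), np.float64(156.1058823529412))
['top', 'scene'] (array([ 0.50679348, -0.2992803 ,  0.27292008]), np.float64(327.75686274509803))
['top'] (array([ 0.50518136, -0.29738081,  0.25353279]), np.float64(150.39999999999998))
['scene'] (array([ 0.50519691, -0.30227874,  0.31008931]), np.float64(157.60784313725492))
['top', 'scene'] (array([ 0.50642903, -0.2994182 ,  0.26176092]), np.float64(330.3137254901961))
free z (array([ 0.50677914, -0.29947286,  0.27748012, -0.00258946]), np.float64(332.3803921568627))
mat (array([ 0.51248383,  0.31804819, -0.02287022]), np.float64(264.7607843137255))
mat (array([ 0.50816627,  0.31192251, -0.01028173]), np.float64(219.23529411764707))
mat (array([ 0.50988431,  0.3169904 , -0.02220197]), np.float64(487.26666666666665))
{'dscene': np.float64(963.0), 'dtop': np.float64(1394.0), 'gscene': np.float64(2273.0), 'gtop': np.float64(2923.0)}
```

View pics/disp.png

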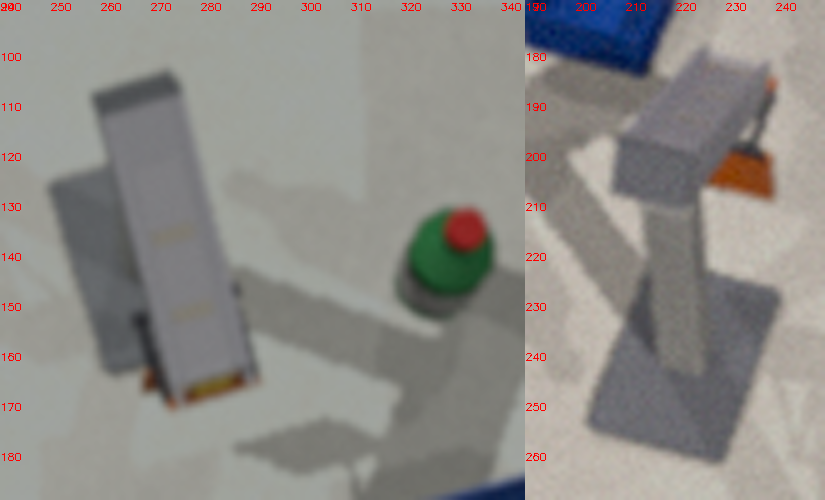

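Dispenser crop: in the top view the chute runs from the rear corners (258.6,109) and (274.4,104) to the mouth corners (273.6,171) and (291,165.6). The foot's left edge goes from (249.6,127) to (263,165). In the scene view the foot corners are B(241,228), C(230,262) and D(203,255), and the paddle spans about (227,206)-(239.5,209).

```bash
python3 - <<'E'
from h import *
f=lambda n,a,z:(n,ray(*a,z).round(4)[:2])
B,C,D=[ray("scene",p,.012) for p in((241,228),(230,262),(203,255))]
E_,F=[ray("top",p,.012) for p in((249.6,127),(263,165))]
print("foot BCD",B,C,D,"top rearL frontL",E_,F)
for n,a,b in(("B-C",B,C),("E-F",F,E_)): v=b-a;print(n,np.hypot(*v[:2]),np.arctan2(v[1],v[0]))
v=D-C;print("CD",np.hypot(*v[:2]),np.arctan2(v[1],v[0])+np.pi/2)
for z in(.2,.22,.24):
  l,r=ray("top",(273.6,171),z),ray("top",(291,165.6),z);v=r-l;print("mouth",z,(l+r)/2,np.hypot(*v[:2]),np.arctan2(v[1],v[0])+np.pi/2)
for z in(.33,.35,.37):
  l,r=ray("top",(258.6,109),z),ray("top",(274.4,104),z);v=r-l;print("rear",z,(l+r)/2,np.hypot(*v[:2]),np.arctan2(v[1],v[0])+np.pi/2)
# orange paddle pixels
for c,roi in(("scene",(215,180,245,212)),("top",(262,150,296,176))):
  m=hsv(cv2.imread(f"pics/{c}0.png"),(2,130,60),(20,255,255),roi);ys,xs=np.nonzero(m);print(c,len(xs),xs.min(),xs.max(),ys.min(),ys.max())
i=0
# joint fit of dispenser from labelled points: origin x,y,yaw,half width w, chute height h
obs=[("scene",(241,228),lambda q:(.06,-q[4],.012)),("scene",(230,262),lambda q:(q[5],-q[4],.012)),("scene",(203,255),lambda q:(q[5],q[4],.012)),
("top",(249.6,127),lambda q:(q[5],q[4],.012)),("top",(263,165),lambda q:(.06,q[4],.012))]
s,c=np.sin(.6109),np.cos(.6109)
top=lambda q,u,sg:(u*c-q[6]*s,sg*q[3],.2+u*s+q[6]*c)
obs+=[("top",(258.6,109),lambda q:(.225*c,q[3],.2+.225*s)),("top",(276.4,109),lambda q:top(q,.225,-1)),("top",(273.6,171),lambda q:top(q,0,1)),("top",(291,165.6),lambda q:top(q,0,-1))]
from scipy.optimize import least_squares
r=least_squares(lambda q:np.concatenate([proj(k,pose(q[:3],np.array([g(q)])))[0]-uv for k,uv,g in obs]),[.6,-.07,.2,.028,.06,.25,.03],loss="soft_l1")
print(r.x,r.fun.reshape(-1,2).round(1))
E
```

```text
foot BCD [0.69747176 0.01202534 0.012     ] [0.85600411 0.06180519 0.012     ] [ 0.88994176 -0.05018267  0.012     ] top rearL frontL [0.85232988 0.05726664 0.012     ] [0.69140689 0.00448148 0.012     ]
B-C 0.16616419439750776 0.3042547766711288
E-F 0.16935903774799765 0.3169564793895391
CD 0.11701727885073833 0.2942503503832701
mouth 0.2 [ 0.64153828 -0.06543741  0.2       ] 0.06662575966937972 0.28795482117396265
mouth 0.22 [ 0.63783364 -0.06452478  0.22      ] 0.06578792814450643 0.2879548211739644
mouth 0.24 [ 0.63412899 -0.06361215  0.24      ] 0.06495009661963318 0.2879548211739644
rear 0.33 [ 0.83316367 -0.01040558  0.33      ] 0.05685782555688489 0.298773906970464
rear 0.35 [ 0.82650503 -0.01016535  0.35      ] 0.056079182343755876 0.29877390697046335
rear 0.37 [ 0.81984639 -0.00992512  0.37      ] 0.055300539130626894 0.2987739069704647
scene 72 227 238 201 208
top 13 269 287 165 169Traceback (most recent call last):
  File "<stdin>", line 23, in <module>
    return func(*args, **kwargs)
    result = trf(vector_fun.fun, vector_fun.jac, x0, f0, J0, lb, ub, ftol, xtol,
      
[... 834 characters left out ...]
ided, method,
                             ^^^^^^^^^^^^^^^^^^^^^^
                             mf)
                             ^^^
    df = [f_eval - f0 for f_eval in f_evals]
                                    ^^^^^^^
    f = np.atleast_1d(self.fun(x, *self.args, **self.kwargs))
                      ~~~~~~~~^^^^^^^^^^^^^^^^^^^^^^^^^^^^^^
    return np.atleast_1d(self.fun(x))
                         ~~~~~~~~^^^
    return self.f(x, *self.args, **self.kwargs)
           ~~~~~~^^^^^^^^^^^^^^^^^^^^^^^^^^^^^^
  File "<stdin>", line 23, in <lambda>
  File "h.py", line 5, in proj
    i=ctrl.camera_info(c);P=np.atleast_2d(X)@i["R"].T+i["t"]
ValueError: time passes only in moves, steps and waits
```

```bash
sed -i 's/^def proj/CI={c:ctrl.camera_info(c) for c in("scene","top")}\ndef proj/; s/i=ctrl.camera_info(c)/i=CI[c]/' h.py; python3 - <<'E'
from h import *
from scipy.optimize import least_squares
s,c=np.sin(.6109),np.cos(.6109)
top=lambda q,u,sg:(u*c-q[6]*s,sg*q[3],.2+u*s+q[6]*c)
obs=[("scene",(241,228),lambda q:(.06,q[4],.012)),("scene",(230,262),lambda q:(q[5],q[4],.012)),("scene",(203,255),lambda q:(q[5],-q[4],.012)),
("top",(249.6,127),lambda q:(q[5],q[4],.012)),("top",(263,165),lambda q:(.06,q[4],.012)),
("top",(276.4,109),lambda q:top(q,.225,-1)),("top",(273.6,171),lambda q:top(q,0,1)),("top",(291,165.6),lambda q:top(q,0,-1))]
r=least_squares(lambda q:np.concatenate([proj(k,pose(q[:3],np.array([g(q)])))[0]-uv for k,uv,g in obs]),[.65,-.06,.3,.028,.06,.22,.03],loss="soft_l1",f_scale=1)
print(r.x.round(4),r.fun.reshape(-1,2).round(1))
p=r.x[:3]
print("paddle corners scene",proj("scene",pose(p,box(.02,.026,-.042,.042,.09,.16))).round(1).tolist())
print("paddle top",proj("top",pose(p,box(.02,.026,-.042,.042,.09,.16))).round(1).tolist())
q=(.5066,-.2994,.272);G=pose(q,np.array([[-.125,0,.048]]))[0];print("grip",G)
a=ctrl.observe();print(np.arctan2(a["tcp_rot"][1,1],a["tcp_rot"][0,1]))
o={"scene":"pics/scene0.png","top":"pics/top0.png"}
outs=[]
for k,(x0,y0,x1,y1) in(("top",(305,165,375,265)),("scene",(180,125,250,225))):
    im=cv2.resize(cv2.imread(o[k])[y0:y1,x0:x1],None,fx=5,fy=5,interpolation=cv2.INTER_CUBIC)
    for B in DISH:
        P=((proj(k,pose(q,B))-[x0,y0]+.5)*5).astype(int)
        for i in range(8):
            for j in(1,2,4):
                if not i&j:cv2.line(im,tuple(map(int,P[i])),tuple(map(int,P[i|j])),(0,255,255),1)
    P=((proj(k,pose(p,box(.02,.026,-.042,.042,.09,.16)))-[x0,y0]+.5)*5).astype(int)
    for i in range(8):
            for j in(1,2,4):
                if not i&j:cv2.line(im,tuple(map(int,P[i])),tuple(map(int,P[i|j])),(0,255,0),1)
    outs.append(im)
cv2.imwrite("pics/fit.png",cv2.hconcat(outs))
E
```

```text
[ 0.6505 -0.0615  0.2914  0.0323  0.0563  0.2308  0.0241] [[ 0.3 -1.2]
 [-0.5 -0.5]
 [ 0.5 -0.3]
 [-0.4 -0.7]
 [-1.3 -0.1]
 [ 0.  -1.6]
 [ 0.4  0.2]
 [ 0.1  0.2]]
paddle corners scene [[221.5, 204.1], [220.8, 195.0], [240.5, 208.8], [240.2, 199.7], [221.1, 205.3], [220.3, 196.2], [240.1, 209.9], [239.8, 200.9]]
paddle top [[288.7, 163.2], [289.8, 159.6], [268.2, 169.6], [268.4, 166.3], [288.3, 161.8], [289.3, 158.1], [267.8, 168.2], [267.9, 164.8]]
grip [ 0.38619556 -0.33298231  0.048     ]
-1.1999897924914058
```

View pics/fit.png

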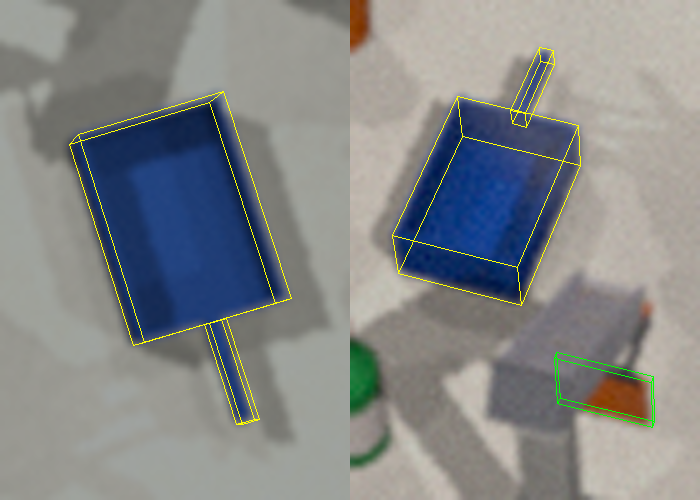

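The overlay matches the dish in both views, with the paddle within 2 px. I'll move above the handle now.

```bash
python3 -m pendant '[{"gripper":1,"translation":[0,0,0],"yaw":0.1},{"gripper":1,"translation":[32.6,-17.6,0],"yaw":0},{"gripper":1,"translation":[32.6,-17.6,0],"yaw":0},{"gripper":1,"translation":[32.6,-17.6,0],"yaw":0},{"gripper":1,"translation":[32.6,-17.6,0],"yaw":0},{"gripper":1,"translation":[32.6,-17.6,0],"yaw":0},{"gripper":1,"translation":[32.6,-17.6,0],"yaw":0},{"gripper":1,"translation":[32.6,-17.6,0],"yaw":0}]' 20
cat > to.py <<'E'
import sys;from h import *
a=ctrl.observe();g=np.array(list(map(float,sys.argv[1:4])));R=a["tcp_rot"]
print("t",a["time_s"],"tcp",a["tcp_pos"].round(4),"xang",np.arctan2(R[1,0],R[0,0]).round(4),"tool delta mm",(R.T@(g-a["tcp_pos"])*1e3).round(1),"F",a["contact_force"].round(1),"gap",round(a["finger_gap"],4))
E
python3 to.py .3862 -.333 .029
```

```text
time_s: 1.97
tcp_pos: [0.3873, -0.3314, 0.181]
tcp_rot: [[0.964, 0.267, 0.0], [0.267, -0.964, -0.0], [0.0, 0.0, -1.0]]
contact_force: [-0.4, -0.5, -0.9]
finger_gap: 0.0932
grasp_force: 0.0
t 1.9667 tcp [ 0.3873 -0.3314  0.181 ] xang 0.2706 tool delta mm [ -1.5   1.2 152. ] F [-0.4 -0.5 -0.9] gap 0.0932
```

```bash
python3 -m pendant '[{"gripper":1,"translation":[-1.5,1.2,30],"yaw":0},{"gripper":1,"translation":[0,0,38],"yaw":0},{"gripper":1,"translation":[0,0,38],"yaw":0},{"gripper":1,"translation":[0,0,30],"yaw":0},{"gripper":1,"translation":[0,0,16],"yaw":0},{"gripper":1,"translation":[0,0,0],"yaw":0},{"gripper":-1,"translation":[0,0,0],"yaw":0},{"gripper":-1,"translation":[0,0,0],"yaw":0}]' 30
python3 -m pendant '[{"gripper":-1,"translation":[0,0,0],"yaw":0},{"gripper":-1,"translation":[0,0,0],"yaw":0},{"gripper":-1,"translation":[0,0,0],"yaw":0},{"gripper":-1,"translation":[0,0,0],"yaw":0},{"gripper":-1,"translation":[0,0,0],"yaw":0},{"gripper":-1,"translation":[0,0,0],"yaw":0}]' 30;python3 to.py .3862 -.333 .029
```

```text
time_s: 2.63
tcp_pos: [0.3857, -0.3351, 0.0301]
tcp_rot: [[0.964, 0.267, 0.001], [0.267, -0.964, -0.001], [0.001, 0.002, -1.0]]
contact_force: [-0.2, 0.7, -0.9]
finger_gap: 0.0842
grasp_force: 0.0
time_s: 3.13
tcp_pos: [0.3852, -0.3345, 0.029]
tcp_rot: [[0.964, 0.267, 0.0], [0.267, -0.964, -0.0], [0.0, 0.0, -1.0]]
contact_force: [0.2, -0.5, 0.3]
finger_gap: 0.0444
grasp_force: 0.0
t 3.1333 tcp [ 0.3852 -0.3345  0.029 ] xang 0.2707 tool delta mm [ 1.4 -1.1 -0. ] F [ 0.2 -0.5  0.3] gap 0.0444
```

```bash
python3 -m pendant '[{"gripper":-1,"translation":[0,0,0],"yaw":0},{"gripper":-1,"translation":[0,0,0],"yaw":0},{"gripper":-1,"translation":[0,0,0],"yaw":0},{"gripper":-1,"translation":[0,0,0],"yaw":0},{"gripper":-1,"translation":[0,0,0],"yaw":0},{"gripper":-1,"translation":[0,0,0],"yaw":0},{"gripper":-1,"translation":[0,0,0],"yaw":0},{"gripper":-1,"translation":[0,0,0],"yaw":0}]' 30;python3 to.py .3862 -.333 .029
```

```text
time_s: 3.8
tcp_pos: [0.3851, -0.3344, 0.0288]
tcp_rot: [[0.964, 0.268, 0.0], [0.268, -0.964, -0.0], [0.0, 0.0, -1.0]]
contact_force: [0.2, 0.1, -0.6]
finger_gap: 0.0006
grasp_force: 0.0
t 3.8 tcp [ 0.3851 -0.3344  0.0288] xang 0.2708 tool delta mm [ 1.4 -1.1 -0.2] F [ 0.2  0.1 -0.6] gap 0.0006
```

The gap is zero, so the fingers missed the handle. I'll look again.

```bash
python3 - <<'E'
from h import *
q=(.5066,-.2994,.272);T=ctrl.observe()["tcp_pos"];outs=[]
for k,(x0,y0,x1,y1) in(("top",(305,165,375,265)),("scene",(180,110,250,210))):
    im=ctrl.snapshot(k);cv2.imwrite(f"pics/{k}1.png",im);im=cv2.resize(im[y0:y1,x0:x1],None,fx=5,fy=5,interpolation=cv2.INTER_CUBIC)
    P=((proj(k,[T,T+[0,0,.019]])-[x0,y0]+.5)*5).astype(int)
    for a in P:cv2.circle(im,tuple(map(int,a)),3,(0,0,255),-1)
    for B in DISH:
        P=((proj(k,pose(q,B))-[x0,y0]+.5)*5).astype(int)
        for a in P:cv2.circle(im,tuple(map(int,a)),2,(0,255,255),-1)
    outs.append(im)
cv2.imwrite("pics/look1.png",cv2.hconcat(outs))
E
```

```text
(no output)
```

View pics/look1.png

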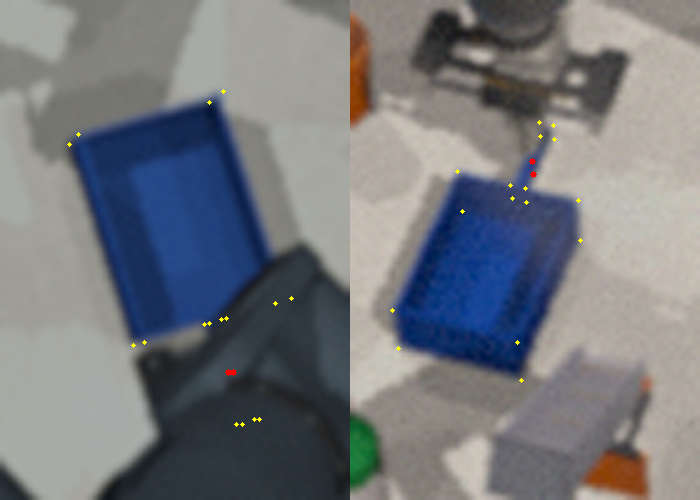

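Both views show the dish unmoved and lying where fitted. The red TCP mark falls on the handle in the scene view, but the fingers seem to end behind it at about (288,135). I'll zoom in.

```bash
python3 - <<'E'
import cv2
im=cv2.imread("pics/scene1.png")[105:160,185:245]
cv2.imwrite("pics/zoom.png",cv2.convertScaleAbs(cv2.resize(im,None,fx=10,fy=10,interpolation=cv2.INTER_CUBIC),alpha=1.8))
E
```

```text
(no output)
```

View pics/zoom.png

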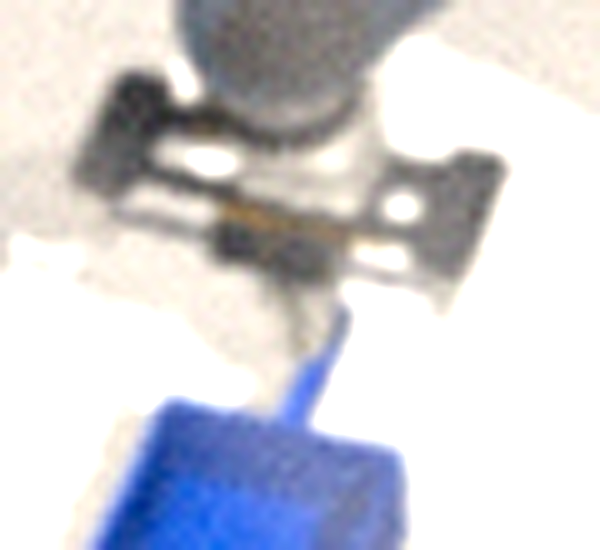

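```bash
python3 - <<'E'
from h import *
outs=[]
for f,T,(x0,y0) in(("scene0",[.1993,-.5126,.1808],(175,40)),("scene1",[.3851,-.3344,.0288],(185,105))):
    im=cv2.imread(f"pics/{f}.png")[y0:y0+55,x0:x0+50];im=cv2.convertScaleAbs(cv2.resize(im,None,fx=8,fy=8,interpolation=cv2.INTER_CUBIC),alpha=1.7)
    X=np.array([np.array(T)+[0,0,h] for h in(0,.019,.084,.12)])
    for a in(proj("scene",X)-[x0,y0]+.5)*8:cv2.circle(im,tuple(map(int,a)),3,(0,0,255),-1)
    outs.append(im)
cv2.imwrite("pics/cmp.png",cv2.hconcat(outs))
E
```

```text
(no output)
```

View pics/cmp.png

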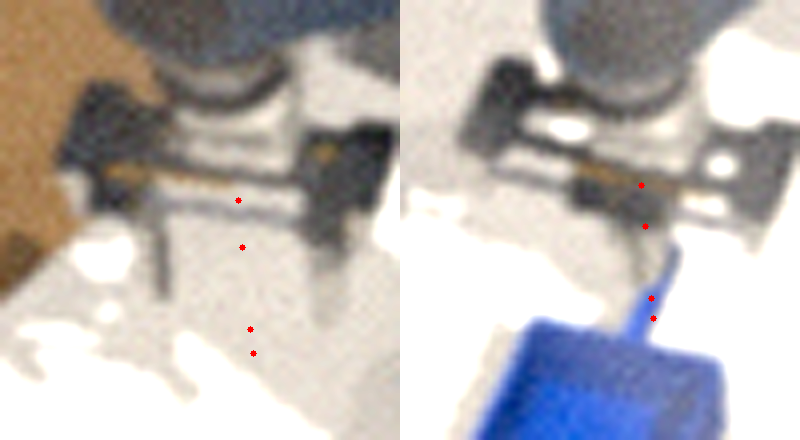

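The projected TCP falls about 4–5 px below the visible fingertips in both views. So the fingers probably closed just above the handle. I'll open, go 20 mm lower while watching the force, and close again.

```bash
python3 -m pendant '[{"gripper":1,"translation":[0,0,0],"yaw":0},{"gripper":1,"translation":[0,0,0],"yaw":0},{"gripper":1,"translation":[0,0,0],"yaw":0},{"gripper":1,"translation":[0,0,0],"yaw":0},{"gripper":1,"translation":[0,0,0],"yaw":0},{"gripper":1,"translation":[0,0,7],"yaw":0},{"gripper":1,"translation":[0,0,7],"yaw":0},{"gripper":1,"translation":[0,0,6],"yaw":0}]' 30
python3 to.py .3862 -.333 .029
python3 -m pendant '[{"gripper":-1,"translation":[0,0,0],"yaw":0},{"gripper":-1,"translation":[0,0,0],"yaw":0},{"gripper":-1,"translation":[0,0,0],"yaw":0},{"gripper":-1,"translation":[0,0,0],"yaw":0},{"gripper":-1,"translation":[0,0,0],"yaw":0},{"gripper":-1,"translation":[0,0,0],"yaw":0},{"gripper":-1,"translation":[0,0,0],"yaw":0},{"gripper":-1,"translation":[0,0,0],"yaw":0}]' 30;python3 to.py .3862 -.333 .029
```

```text
time_s: 4.57
tcp_pos: [0.3849, -0.3342, 0.0079]
tcp_rot: [[0.964, 0.268, -0.0], [0.268, -0.964, 0.0], [-0.0, -0.001, -1.0]]
contact_force: [1.1, 0.8, 0.7]
finger_gap: 0.0491
grasp_force: 0.0
t 4.5667 tcp [ 0.3849 -0.3342  0.0079] xang 0.2708 tool delta mm [  1.6  -0.8 -21.1] F [1.1 0.8 0.7] gap 0.0491
time_s: 5.23
tcp_pos: [0.3852, -0.3345, 0.009]
tcp_rot: [[0.964, 0.267, 0.0], [0.267, -0.964, -0.0], [0.0, 0.0, -1.0]]
contact_force: [0.3, -0.3, 0.7]
finger_gap: 0.0137
grasp_force: 29.9
t 5.2333 tcp [ 0.3852 -0.3345  0.009 ] xang 0.2707 tool delta mm [  1.4  -1.2 -20. ] F [ 0.3 -0.3  0.7] gap 0.0137
```

Gripped, but the reported z reads about 30 mm low and the grip is on the handle's upper edge. I'll regrip 9 mm lower.

```bash
python3 -m pendant '[{"gripper":0,"translation":[0,0,0],"yaw":0},{"gripper":0,"translation":[0,0,0],"yaw":0},{"gripper":0,"translation":[0,0,0],"yaw":0},{"gripper":0,"translation":[0,0,0],"yaw":0},{"gripper":0,"translation":[0,0,5],"yaw":0},{"gripper":0,"translation":[0,0,4],"yaw":0},{"gripper":-1,"translation":[0,0,0],"yaw":0},{"gripper":-1,"translation":[0,0,0],"yaw":0}]' 40
python3 -m pendant '[{"gripper":-1,"translation":[0,0,0],"yaw":0},{"gripper":-1,"translation":[0,0,0],"yaw":0},{"gripper":-1,"translation":[0,0,0],"yaw":0},{"gripper":-1,"translation":[0,0,0],"yaw":0},{"gripper":-1,"translation":[0,0,0],"yaw":0},{"gripper":-1,"translation":[0,0,0],"yaw":0},{"gripper":-1,"translation":[0,0,-5],"yaw":0},{"gripper":-1,"translation":[0,0,-15],"yaw":0}]' 40;python3 to.py .3862 -.333 .029
python3 - <<'E'
from h import *
d={}
for k,roi in(("scene",(180,110,235,190)),("top",(310,170,368,260))):
    im=ctrl.snapshot(k);cv2.imwrite(f"pics/{k}2.png",im);d[k]=hsv(im,(100,90,30),(130,255,255),roi)
B=[DISH[0]]
print(fit({"scene":d["scene"]},(.506,-.299,.272),DISH,.02),fit(d,(.506,-.299,.272,.02),DISH))
print(fit(d,(.506,-.299,.272,.02),B))
E
```

```text
time_s: 5.9
tcp_pos: [0.3849, -0.3342, -0.0006]
tcp_rot: [[0.964, 0.267, -0.001], [0.267, -0.964, 0.001], [-0.0, -0.001, -1.0]]
contact_force: [-0.3, 0.3, 0.0]
finger_gap: 0.0372
grasp_force: 0.0
time_s: 6.57
tcp_pos: [0.3842, -0.3335, 0.0188]
tcp_rot: [[0.964, 0.268, -0.002], [0.268, -0.964, 0.002], [-0.002, -0.003, -1.0]]
contact_force: [-1.2, -0.1, -0.7]
finger_gap: 0.0135
grasp_force: 40.0
t 6.5667 tcp [ 0.3842 -0.3335  0.0188] xang 0.2708 tool delta mm [  2.1   0.1 -10.2] F [-1.2 -0.1 -0.7] gap 0.0135
(array([ 0.51032314, -0.30289059,  0.31842474]), np.float64(153.156862745098)) (array([ 0.5100858 , -0.30141675,  0.31393582,  0.01881817]), np.float64(439.4))
(array([ 0.50879935, -0.30213713,  0.28628736,  0.01939428]), np.float64(310.06666666666666))
```

The dish is held and its underside equals the reported TCP z. Next I lift to 70 mm and swing to a standoff in front of the mouth.

```bash
python3 -m pendant '[{"gripper":-1,"translation":[0,0,-25],"yaw":-0.022},{"gripper":-1,"translation":[0,0,-26],"yaw":0},{"gripper":-1,"translation":[10,-30,0],"yaw":0},{"gripper":-1,"translation":[10,-32,0],"yaw":0},{"gripper":-1,"translation":[10,-32,0],"yaw":0},{"gripper":-1,"translation":[10,-32,0],"yaw":0},{"gripper":-1,"translation":[10,-32,0],"yaw":0},{"gripper":-1,"translation":[12,-25,0],"yaw":0}]' 40
python3 -m pendant '[{"gripper":-1,"translation":[0,0,0],"yaw":0},{"gripper":-1,"translation":[0,0,0],"yaw":0},{"gripper":-1,"translation":[0,0,0],"yaw":0}]'
python3 to.py .391 -.1405 .070
python3 - <<'E'
from h import *
d={};outs=[]
p=np.array([.651,-.062,.293])
for k,roi in(("scene",(200,120,262,208)),("top",(255,165,330,255))):
    im=ctrl.snapshot(k);cv2.imwrite(f"pics/{k}3.png",im);d[k]=hsv(im,(100,90,30),(130,255,255),roi)
a=ctrl.observe();T=a["tcp_pos"]
q0=(T[0]+.121,T[1]+.0366,.292,.07)
q,_=fit(d,q0,DISH);print(q,fit({"scene":d["scene"]},q0[:3],DISH,.07),fit({"top":d["top"]},q0[:3],DISH,.07))
c,s=np.cos(p[2]),np.sin(p[2]);e=q[:2]-p[:2];print("dish in disp",e[0]*c+e[1]*s,-e[0]*s+e[1]*c,q[2]-p[2])
for k,(x0,y0,x1,y1) in(("top",(240,150,320,250)),("scene",(190,125,260,225))):
    im=cv2.resize(cv2.imread(f"pics/{k}3.png")[y0:y1,x0:x1],None,fx=5,fy=5,interpolation=cv2.INTER_CUBIC)
    for B,z,pp in[(b,q[3],q) for b in DISH]+[(box(.02,.026,-.042,.042,.09,.16),0,p)]:
        P=((proj(k,pose(pp,B,z))-[x0,y0]+.5)*5).astype(int)
        for i in range(8):
            for j in(1,2,4):
                if not i&j:cv2.line(im,tuple(map(int,P[i])),tuple(map(int,P[i|j])),(0,255,255),1)
    outs.append(im)
cv2.imwrite("pics/stand.png",cv2.hconcat(outs))
E
```

```text
time_s: 7.33
tcp_pos: [0.3906, -0.1392, 0.0705]
tcp_rot: [[0.957, 0.289, -0.001], [0.289, -0.957, 0.0], [-0.001, -0.001, -1.0]]
contact_force: [0.5, -0.8, -0.8]
finger_gap: 0.0142
grasp_force: 40.0
time_s: 7.58
tcp_pos: [0.3919, -0.1418, 0.0708]
tcp_rot: [[0.957, 0.289, 0.0], [0.289, -0.957, -0.0], [0.0, 0.0, -1.0]]
contact_force: [-0.0, 0.2, -1.5]
finger_gap: 0.0135
grasp_force: 40.0
t 7.5833 tcp [ 0.3919 -0.1418  0.0708] xang 0.2932 tool delta mm [-0.5 -1.4  0.8] F [-0.   0.2 -1.5] gap 0.0135
[ 0.51333559 -0.10656381  0.32236692  0.07001785] (array([ 0.50944692, -0.10769614,  0.35377463]), np.float64(440.90588235294115)) (array([ 0.51286438, -0.1055567 ,  0.29209571]), np.float64(360.81176470588235))
dish in disp -0.1446685634899011 -0.0029035593526713227 0.02936692371508859
```

View pics/stand.png

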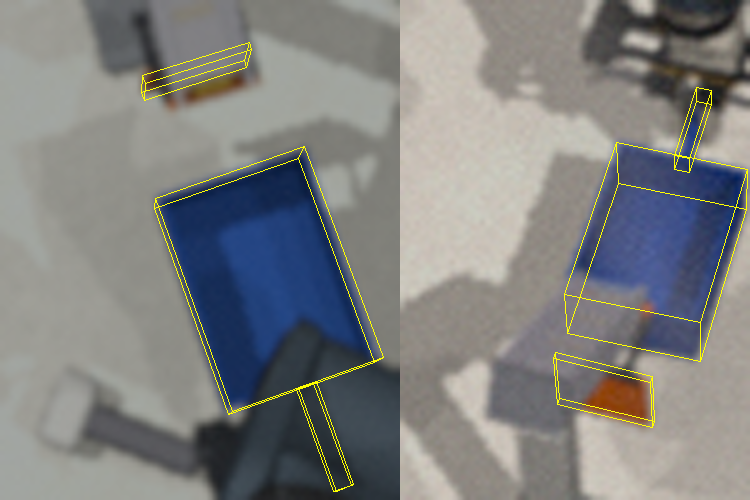

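The standoff view shows the dish squarely in front of the paddle: about 145 mm short of the origin, sideways within 3 mm, underside at 70 mm. Going in.

```bash
python3 -m pendant '[{"gripper":-1,"translation":[25,-1,0],"yaw":0},{"gripper":-1,"translation":[25,-1,0],"yaw":0},{"gripper":-1,"translation":[18,0,0],"yaw":0},{"gripper":-1,"translation":[12,0,0],"yaw":0},{"gripper":-1,"translation":[12,0,0],"yaw":0},{"gripper":-1,"translation":[12,0,0],"yaw":0},{"gripper":-1,"translation":[10,0,0],"yaw":0},{"gripper":-1,"translation":[4,0,0],"yaw":0}]' 40
python3 -m pendant '[{"gripper":-1,"translation":[0,0,0],"yaw":0},{"gripper":-1,"translation":[0,0,0],"yaw":0},{"gripper":-1,"translation":[0,0,0],"yaw":0},{"gripper":-1,"translation":[0,0,0],"yaw":0}]' 40
python3 to.py .5049 -.107 .07
python3 - <<'E'
from h import *
for k in("scene","top"):cv2.imwrite(f"pics/{k}4.png",ctrl.snapshot(k))
A=cv2.resize(cv2.imread("pics/top4.png")[130:230,240:320],None,fx=5,fy=5);B=cv2.resize(cv2.imread("pics/scene4.png")[150:250,190:260],None,fx=5,fy=5)
cv2.imwrite("pics/in.png",cv2.hconcat([A,B]))
E
```

```text
time_s: 8.35
tcp_pos: [0.5044, -0.1057, 0.0703]
tcp_rot: [[0.958, 0.288, -0.001], [0.288, -0.958, 0.0], [-0.001, -0.001, -1.0]]
contact_force: [-2.8, -1.1, -2.7]
finger_gap: 0.0138
grasp_force: 40.0
time_s: 8.68
tcp_pos: [0.5035, -0.1055, 0.0707]
tcp_rot: [[0.958, 0.288, -0.001], [0.288, -0.958, 0.0], [-0.001, -0.0, -1.0]]
contact_force: [-1.5, -1.3, -1.8]
finger_gap: 0.0139
grasp_force: 40.0
t 8.6833 tcp [ 0.5035 -0.1055  0.0707] xang 0.2924 tool delta mm [0.9 1.8 0.7] F [-1.5 -1.3 -1.8] gap 0.0139
```

View pics/in.png

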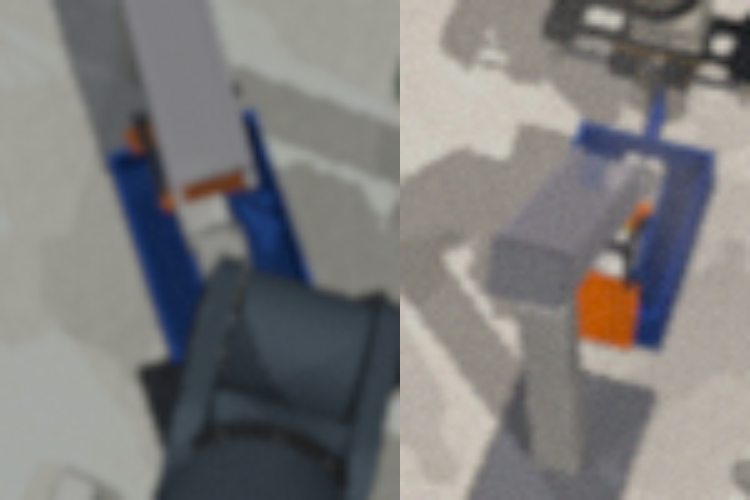

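The gate is open: the paddle is swung in and cartridges are showing in the dish at crop (205,215) and (615,265). I'll wait, then check by pixels whether the chute is empty.

```bash
for i in 1 2 3; do python3 -m pendant '[{"gripper":-1,"translation":[0,0,0],"yaw":0},{"gripper":-1,"translation":[0,0,0],"yaw":0},{"gripper":-1,"translation":[0,0,0],"yaw":0},{"gripper":-1,"translation":[0,0,0],"yaw":0},{"gripper":-1,"translation":[0,0,0],"yaw":0},{"gripper":-1,"translation":[0,0,0],"yaw":0},{"gripper":-1,"translation":[0,0,0],"yaw":0},{"gripper":-1,"translation":[0,0,0],"yaw":0}]' 40 | grep -E "time|contact"; done
python3 - <<'E'
from h import *
for k in("top","scene"):
  new=ctrl.snapshot(k);cv2.imwrite(f"pics/{k}5.png",new)
# yellow index (R+G)/2-B along the chute centreline in top view
i=lambda f:cv2.imread(f"pics/{f}.png").astype(float)
t=np.linspace(0,1,24)
for f in("top0","top4","top5"):
    b=cv2.GaussianBlur(i(f),(0,0),1.2);y=(b[...,1]+b[...,2])/2-b[...,0]
    print(f,[int(y[int(round(107+62*u)),int(round(268+15*u))]) for u in t])
E
```

```text
time_s: 9.45
contact_force: [-2.5, -0.2, -3.4]
time_s: 10.12
contact_force: [-1.7, 0.0, -2.5]
time_s: 10.78
contact_force: [-1.5, -1.1, -3.6]
top0 [-1, -3, -3, -3, -3, -2, -2, -2, -2, -2, 2, 6, 0, -2, -2, -2, 3, 4, -2, -2, -2, 7, 37, 24]
top4 [-1, -3, -3, -3, -3, -3, -3, -3, -2, -3, -3, -3, -3, -3, -3, -3, -3, -3, -3, -3, -3, 6, 30, 12]
top5 [-1, -3, -3, -3, -3, -3, -3, -3, -3, -3, -2, -3, -3, -3, -3, -3, -3, -3, -3, -3, -2, 6, 30, 12]
```

```bash
python3 - <<'E'
from h import *
A=cv2.resize(cv2.imread("pics/top5.png")[148:198,265:315],None,fx=8,fy=8,interpolation=cv2.INTER_CUBIC);B=cv2.resize(cv2.imread("pics/scene5.png")[168:225,215:260],None,fx=8,fy=8,interpolation=cv2.INTER_CUBIC)[:400]
cv2.imwrite("pics/full.png",cv2.convertScaleAbs(cv2.hconcat([A,B]),alpha=1.4))
E
```

```text
(no output)
```

View pics/full.png

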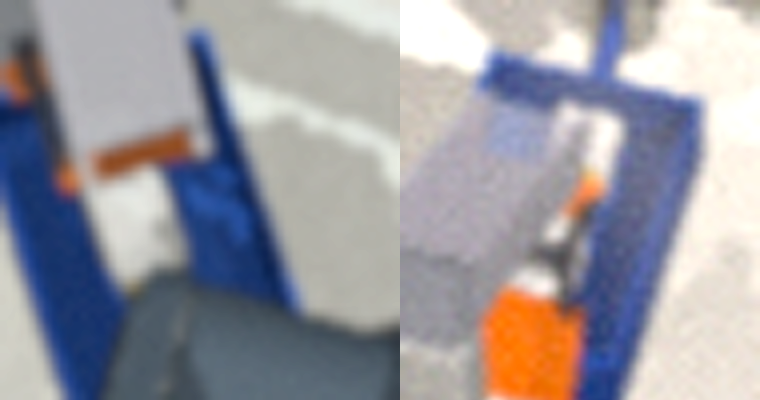

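Cartridges lie along the middle of the dish and the chute is empty. I'll lower the dish 12 mm so that none leans on the lip, then draw back gently.

```bash
python3 -m pendant '[{"gripper":-1,"translation":[0,0,4],"yaw":0},{"gripper":-1,"translation":[0,0,4],"yaw":0},{"gripper":-1,"translation":[0,0,4],"yaw":0},{"gripper":-1,"translation":[0,0,0],"yaw":0},{"gripper":-1,"translation":[0,0,0],"yaw":0},{"gripper":-1,"translation":[0,0,0],"yaw":0},{"gripper":-1,"translation":[-3,0,0],"yaw":0},{"gripper":-1,"translation":[-5,0,0],"yaw":0}]' 40
python3 -m pendant '[{"gripper":-1,"translation":[-7,0,0],"yaw":0},{"gripper":-1,"translation":[-8,0,0],"yaw":0},{"gripper":-1,"translation":[-8,0,0],"yaw":0},{"gripper":-1,"translation":[-8,0,0],"yaw":0},{"gripper":-1,"translation":[-8,0,0],"yaw":0},{"gripper":-1,"translation":[-8,0,0],"yaw":0},{"gripper":-1,"translation":[-10,0,0],"yaw":0},{"gripper":-1,"translation":[-12,0,0],"yaw":0}]'
python3 -m pendant '[{"gripper":-1,"translation":[-14,0,0],"yaw":0},{"gripper":-1,"translation":[-14,0,0],"yaw":0},{"gripper":-1,"translation":[-14,0,0],"yaw":0},{"gripper":-1,"translation":[-12,0,0],"yaw":0},{"gripper":-1,"translation":[-6,0,0],"yaw":0},{"gripper":-1,"translation":[0,0,0],"yaw":0}]'
python3 to.py .389 .280 .058
python3 - <<'E'
from h import *
a=ctrl.observe();T=a["tcp_pos"];q=(T[0]+.121,T[1]+.0366,.292)
for k in("top","scene"):
  im=ctrl.snapshot(k);cv2.imwrite(f"pics/{k}6.png",im)
  m=sil(k,q,[box(-.08,.08,-.055,.055,.004,.05)],T[2])>.5
  w=(cv2.inRange(cv2.cvtColor(im,cv2.COLOR_BGR2HSV),(0,0,110),(60,255,255))>0)&m
  n,l,s,c=cv2.connectedComponentsWithStats(w.astype(np.uint8));print(k,m.sum(),w.sum(),s[1:].tolist())
  y=(cv2.inRange(cv2.cvtColor(im,cv2.COLOR_BGR2HSV),(18,80,70),(35,255,255))>0)&m;print("yellow",cv2.connectedComponentsWithStats(y.astype(np.uint8))[2][1:].tolist())
  print([(round(d["score"],2),[round(v) for v in d["extent"]]) for d in ctrl.recognise("cartridge1",k)])
E
```

```text
time_s: 11.55
tcp_pos: [0.4963, -0.1076, 0.0588]
tcp_rot: [[0.957, 0.289, 0.0], [0.289, -0.957, -0.0], [0.0, 0.0, -1.0]]
contact_force: [-0.7, -1.0, -2.6]
finger_gap: 0.0136
grasp_force: 40.0
time_s: 12.22
tcp_pos: [0.4296, -0.1278, 0.0589]
tcp_rot: [[0.957, 0.289, 0.0], [0.289, -0.957, -0.0], [0.0, 0.0, -1.0]]
contact_force: [0.4, 0.8, -1.4]
finger_gap: 0.0137
grasp_force: 40.0
time_s: 12.72
tcp_pos: [0.3718, -0.1451, 0.0589]
tcp_rot: [[0.958, 0.288, -0.0], [0.288, -0.958, 0.0], [-0.0, -0.0, -1.0]]
contact_force: [0.2, -0.1, -0.9]
finger_gap: 0.0136
grasp_force: 40.0
t 12.7167 tcp [ 0.3718 -0.1451  0.0589] xang 0.2917 tool delta mm [ 138.8 -402.2    1. ] F [ 0.2 -0.1 -0.9] gap 0.0136
top 1270 182 [[287, 202, 13, 26, 182]]
yellow [[292, 216, 8, 5, 28]]
[(0.61, [292, 214, 14, 15])]
scene 945 232 [[237, 159, 14, 25, 187], [226, 183, 9, 6, 34], [237, 185, 3, 4, 10], [236, 190, 1, 1, 1]]
yellow [[242, 165, 6, 3, 13]]
[(0.58, [240, 182, 7, 11]), (0.52, [246, 164, 6, 11])]
```

```bash
python3 -m pendant '[{"gripper":-1,"translation":[3,-8,0],"yaw":0},{"gripper":-1,"translation":[5,-16,0],"yaw":0},{"gripper":-1,"translation":[8,-24,0],"yaw":0},{"gripper":-1,"translation":[11,-30,0],"yaw":0},{"gripper":-1,"translation":[11,-32,0],"yaw":0},{"gripper":-1,"translation":[11,-32,0],"yaw":0},{"gripper":-1,"translation":[11,-32,0],"yaw":0},{"gripper":-1,"translation":[11,-32,0],"yaw":0}]' 40
python3 -m pendant '[{"gripper":-1,"translation":[11,-32,0],"yaw":0},{"gripper":-1,"translation":[11,-32,0],"yaw":0},{"gripper":-1,"translation":[11,-32,0],"yaw":0},{"gripper":-1,"translation":[10,-30,0],"yaw":0},{"gripper":-1,"translation":[10,-28,0],"yaw":0},{"gripper":-1,"translation":[7,-20,0],"yaw":0},{"gripper":-1,"translation":[5,-14,0],"yaw":0},{"gripper":-1,"translation":[3,-8,0],"yaw":0}]' 40
python3 -m pendant '[{"gripper":-1,"translation":[0,0,0],"yaw":0},{"gripper":-1,"translation":[0,0,0],"yaw":0},{"gripper":-1,"translation":[0,0,0],"yaw":0}]' 40
python3 to.py .389 .280 .004
python3 - <<'E'
from h import *
d={}
for k,roi in(("scene",(270,180,350,270)),("top",(155,165,225,255))):
    im=ctrl.snapshot(k);cv2.imwrite(f"pics/{k}7.png",im);d[k]=hsv(im,(100,90,30),(130,255,255),roi)
    print(k,[(round(e["score"],2),[round(v) for v in e["extent"]]) for e in ctrl.recognise("cartridge1",k)])
T=ctrl.observe()["tcp_pos"]
# fill cartridges: close holes
for k in d: d[k]=cv2.morphologyEx(d[k],cv2.MORPH_CLOSE,np.ones((13,13)))
print(fit(d,(T[0]+.121,T[1]+.0366,.292,T[2]),[DISH[0]]))
E
```

```text
time_s: 13.58
tcp_pos: [0.3811, 0.0752, 0.0589]
tcp_rot: [[0.957, 0.289, 0.0], [0.289, -0.957, 0.0], [0.0, -0.0, -1.0]]
contact_force: [0.4, 0.1, -1.7]
finger_gap: 0.0139
grasp_force: 40.0
time_s: 14.25
tcp_pos: [0.3893, 0.2824, 0.0587]
tcp_rot: [[0.957, 0.291, -0.0], [0.291, -0.957, 0.0], [-0.0, -0.0, -1.0]]
contact_force: [0.8, -0.2, -2.0]
finger_gap: 0.0137
grasp_force: 40.0
time_s: 14.5
tcp_pos: [0.3896, 0.2794, 0.0587]
tcp_rot: [[0.958, 0.288, -0.001], [0.288, -0.958, -0.0], [-0.001, 0.0, -1.0]]
contact_force: [0.8, -0.1, -1.0]
finger_gap: 0.0138
grasp_force: 40.0
t 14.5 tcp [0.3896 0.2794 0.0587] xang 0.2924 tool delta mm [-0.4 -0.7 54.7] F [ 0.8 -0.1 -1. ] gap 0.0138
scene [(0.52, [396, 247, 68, 57]), (0.38, [327, 210, 7, 11])]
top [(0.58, [183, 210, 10, 16])]
(array([0.51442895, 0.31469465, 0.28259679, 0.06287442]), np.float64(573.3607843137254))
```

```bash
python3 -m pendant '[{"gripper":-1,"translation":[0,0,6],"yaw":0},{"gripper":-1,"translation":[0,0,11],"yaw":0},{"gripper":-1,"translation":[0,0,13],"yaw":0},{"gripper":-1,"translation":[0,0,11],"yaw":0},{"gripper":-1,"translation":[0,0,6],"yaw":0},{"gripper":-1,"translation":[0,0,3],"yaw":0},{"gripper":-1,"translation":[0,0,2],"yaw":0},{"gripper":-1,"translation":[0,0,0],"yaw":0}]' 40
python3 -m pendant '[{"gripper":-1,"translation":[0,0,1],"yaw":0},{"gripper":-1,"translation":[0,0,1],"yaw":0},{"gripper":-1,"translation":[0,0,0],"yaw":0},{"gripper":-1,"translation":[0,0,0],"yaw":0}]' 40
python3 to.py .389 .280 .004
```

```text
time_s: 15.37
tcp_pos: [0.3901, 0.2802, 0.0069]
tcp_rot: [[0.957, 0.289, 0.0], [0.289, -0.957, 0.0], [0.0, -0.0, -1.0]]
contact_force: [-2.2, -1.1, 1.3]
finger_gap: 0.0135
grasp_force: 40.0
time_s: 15.7
tcp_pos: [0.3902, 0.2803, 0.0051]
tcp_rot: [[0.957, 0.289, 0.001], [0.289, -0.957, 0.0], [0.001, -0.0, -1.0]]
contact_force: [-0.7, -0.0, 1.5]
finger_gap: 0.014
grasp_force: 40.0
t 15.7 tcp [0.3902 0.2803 0.0051] xang 0.2928 tool delta mm [-1.3 -0.1  1.1] F [-0.7 -0.   1.5] gap 0.014
```

The dish is on the mat, with Fz now positive. I'll release, rise, back off, and check from both cameras.

```bash
python3 -m pendant '[{"gripper":-0.5,"translation":[0,0,0],"yaw":0},{"gripper":0,"translation":[0,0,0],"yaw":0},{"gripper":0,"translation":[0,0,0],"yaw":0},{"gripper":0,"translation":[0,0,0],"yaw":0},{"gripper":0,"translation":[0,0,0],"yaw":0},{"gripper":0,"translation":[0,0,0],"yaw":0},{"gripper":0,"translation":[0,0,0],"yaw":0},{"gripper":0,"translation":[0,0,0],"yaw":0}]'
python3 -m pendant '[{"gripper":0,"translation":[0,0,-10],"yaw":0},{"gripper":0,"translation":[0,0,-25],"yaw":0},{"gripper":0,"translation":[0,0,-35],"yaw":0},{"gripper":0,"translation":[0,0,-35],"yaw":0},{"gripper":0,"translation":[-25,0,-20],"yaw":0},{"gripper":0,"translation":[-30,0,0],"yaw":0},{"gripper":0,"translation":[-25,0,0],"yaw":0},{"gripper":0,"translation":[0,0,0],"yaw":0}]'
python3 to.py .389 .280 .004
python3 - <<'E'
from h import *
d={}
for k,roi in(("scene",(270,180,360,270)),("top",(155,165,225,265))):
    im=ctrl.snapshot(k);cv2.imwrite(f"pics/{k}8.png",im);d[k]=cv2.morphologyEx(hsv(im,(100,90,30),(130,255,255),roi),cv2.MORPH_CLOSE,np.ones((13,13)))
    print(k,[(round(e["score"],2),[round(v) for v in e["extent"]]) for e in ctrl.recognise("cartridge1",k)])
q,f=fit(d,(.511,.317,.292,.004),[DISH[0]]);print(q,f)
for k in d:
    im=cv2.imread(f"pics/{k}8.png");h=cv2.cvtColor(im,cv2.COLOR_BGR2HSV)
    m=sil(k,q[:3],[box(-.08,.08,-.055,.055,.004,.05)],q[3])>.5
    w=(cv2.inRange(h,(0,0,0),(95,255,255))>0)&m
    print(k,"floor px",m.sum(),"non-blue",w.sum(),cv2.connectedComponentsWithStats(w.astype(np.uint8))[2][1:].tolist())
    x,y,W,H=cv2.boundingRect(m.astype(np.uint8))
    for r in range(y,y+H):print("".join(" " if not m[r,c] else("." if not w[r,c] else("Y" if h[r,c,1]>85 else "W" if h[r,c,2]>130 else "w")) for c in range(x,x+W)))
E
```

```text
time_s: 16.37
tcp_pos: [0.3899, 0.2801, 0.0048]
tcp_rot: [[0.957, 0.289, -0.0], [0.289, -0.957, -0.0], [-0.0, 0.0, -1.0]]
contact_force: [-0.0, 0.9, -0.7]
finger_gap: 0.0465
grasp_force: 0.0
time_s: 17.03
tcp_pos: [0.3099, 0.2557, 0.1305]
tcp_rot: [[0.957, 0.289, -0.001], [0.289, -0.957, -0.0], [-0.001, 0.0, -1.0]]
contact_force: [-0.1, -0.7, -0.8]
finger_gap: 0.0467
grasp_force: 0.0
t 17.0333 tcp [0.3099 0.2557 0.1305] xang 0.2935 tool delta mm [ 82.9  -0.4 126.4] F [-0.1 -0.7 -0.8] gap 0.0467
scene [(0.63, [322, 236, 8, 13])]
top [(0.46, [187, 211, 15, 14])]
[0.5117463  0.3149365  0.28069963 0.01074112] 410.1058823529412
scene floor px 1028 non-blue 195 [[319, 212, 12, 26, 195]]
         ...                      
         ........                 
        .............             
        .................         
        .....................     
       .......................... 
       ..........WW...............
       .........WWWWWWW...........
       .........WWWWWWW...........
      ..........WWWWWWW...........
      .........WWWWWWWW.......... 
      .........WWWWWWWW..
[... 2394 characters left out ...]
....wYYYYYYYYw...........   
       ..........YYYYYYYww............  
       ..........wYYYwwwwww...........  
       ...........wwwwwwwww...........  
       ............WWWWWWWWw........... 
        ...........WWWWWWWWw........... 
        ...........WWWWWWWWW........... 
        ...........WWWWWWWWWw.......... 
         ...........WWWWWWWWw...........
         ...........WWWWWWWWw...........
         ...........WWWWWWWWw........   
         ............WWWWWW.......      
          ...........WWW.......         
          ..................            
          ...............               
          ...........                   
           .......                      
           ....
```

```bash
python3 - <<'E'
from h import *
i=lambda f:cv2.imread(f"pics/{f}.png").astype(float)
b=cv2.GaussianBlur(i("top8"),(0,0),1.2);y=(b[...,1]+b[...,2])/2-b[...,0]
print([int(y[int(round(107+62*u)),int(round(268+15*u))]) for u in np.linspace(0,1,24)])
q=np.array([.511,.316,.292])
for x in(-.08,-.06,-.04,-.02,0,.02,.04,.06,.08):
    print(x,*[(z,k,proj(k,pose(q,np.array([[x,0,z]]),.004))[0].round(1).tolist()) for z in(.004,.028,.052) for k in("scene","top")])
for k,roi in(("top",(240,95,360,240)),("scene",(180,140,270,270))):
    d=np.abs(cv2.GaussianBlur(i(k+"8"),(0,0),1)-cv2.GaussianBlur(i(k+"0"),(0,0),1)).max(2)>25
    n,l,s,c=cv2.connectedComponentsWithStats(d.astype(np.uint8))
    print(k,[(t[:4].tolist(),int(t[4])) for t in s[1:] if t[4]>12 and roi[0]<t[0]<roi[2] and roi[1]<t[1]<roi[3]])
E
```

```text
[-1, -3, -2, -2, -3, -2, -3, -3, -3, -3, -2, -2, -2, -3, -3, -3, -2, -2, -2, -2, -2, 2, 18, 19]
-0.08 (0.004, 'scene', [327.5, 214.6]) (0.004, 'top', [192.2, 229.3]) (0.028, 'scene', [328.2, 211.7]) (0.028, 'top', [191.2, 229.0]) (0.052, 'scene', [329.0, 208.8]) (0.052, 'top', [190.2, 228.8])
-0.06 (0.004, 'scene', [326.6, 218.4]) (0.004, 'top', [190.8, 224.6]) (0.028, 'scene', [327.4, 215.5]) (0.028, 'top', [189.8, 224.2]) (0.052, 'scene', [328.1, 212.6]) (0.052, 'top', [188.8, 223.9])
-0.04 (0.004, 'scene', [325.8, 222.2]) (0.004, 'top', [189.4, 219.8]) (0.028, 'scene', [326.5, 219.3]) (0.028, 'top', [188.4, 219.4]) (0.052, 'scene', [327.2, 216.4]) (0.052, 'top', [187.4, 219.0])
-0.02 (0.004, 'scene', [324.9, 226.0]) (0.004, 'top', [188.0, 215.1]) (0.028, 'scene', [325.6, 223.2]) (0.028, 'top', [187.0, 214.6]) (0.052, 'scene', [326.3, 220.3]) (0.052, 'top', [186.0, 214.1])
0 (0.004, 'scene', [324.0, 229.9]) (0.004, 'top', [186.6, 210.4]) (0.028, 'scene', [324.7, 227.1]) (0.028, 'top', [185.6, 209.8]) (0.052, 'scene', [325.4, 224.3]) (0.052, 'top', [184.5, 209.3])
0.02 (0.004, 'scene', [323.1, 233.8]) (0.004, 'top', [185.3, 205.7]) (0.028, 'scene', [323.8, 231.1]) (0.028, 'top', [184.2, 205.1]) (0.052, 'scene', [324.5, 228.2]) (0.052, 'top', [183.1, 204.5])
0.04 (0.004, 'scene', [322.2, 237.8]) (0.004, 'top', [183.9, 201.0]) (0.028, 'scene', [322.9, 235.1]) (0.028, 'top', [182.8, 200.3]) (0.052, 'scene', [323.6, 232.3]) (0.052, 'top', [181.7, 199.7])
0.06 (0.004, 'scene', [321.3, 241.8]) (0.004, 'top', [182.5, 196.3]) (0.028, 'scene', [322.0, 239.1]) (0.028, 'top', [181.4, 195.6]) (0.052, 'scene', [322.7, 236.3]) (0.052, 'top', [180.3, 194.9])
0.08 (0.004, 'scene', [320.4, 245.9]) (0.004, 'top', [181.1, 191.7]) (0.028, 'scene', [321.0, 243.2]) (0.028, 'top', [180.0, 190.9]) (0.052, 'scene', [321.7, 240.4]) (0.052, 'top', [178.9, 190.1])
top [([318, 183, 52, 70], 2145)]
scene []
```

The geometry fits three cartridges: two end to end on the floor (x −80 to +40 mm) and one on top (−35 to +27 mm). The dispenser area matches its starting picture, so the gate is shut and nothing has fallen. The dish is within about 5 mm of the mat centre. Handing in.

```bash
python3 -c "
from workcell import ctrl
print(ctrl.sign_off())"
```

```text
the job is handed in; nothing more can be done
None
```

The job is handed in: by the cameras, the dish is upright near the middle of the mat with all three cartridges in it, the gate is shut and nothing has fallen by the dispenser; sign-off gave no verdict.

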